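Tip out the parts pot

TASK

By pushing the fat red roller on its arm, tip the steel pot until all four tube pieces have dropped into the green tray (rock it if any hang), then push the roller back from the other side until the pot stands fully upright on its stop. Push gently and steadily: do not force the pot hard against its stops or fling it over. Do not touch the pieces with the gripper, and leave the other things on the bench where they are.

Things in the scene. Friction and masses are not known exactly. Their poses are not given: they have to be found in the camera images.
- stand: blue fixed stand carrying the tilting pot between two uprights (at x = -0.088 and +0.088, 200 mm tall). Origin on the table under the pot's centre. The trunnion axis is parallel to the stand's x, 185 mm above the origin; the pot tips toward the stand's +y. Its -x side, with the red roller, looks roughly to the robot
- pot (a joint): tilt of the round steel pot about the trunnion, rad: 0 upright on its stop, 2.304 (132 degrees) tipped fully on its other stop, mouth down over the tray. The trunnion is stiff (4 to 9 N sideways at the roller), so the pot mostly stays where it is left, but near an end it may sink on to that stop
- roller_mid (a point): centre of the red push roller (spins freely on its pin) that swings with the pot: 90 mm diameter, too fat to grip, 90 mm long, parallel to the stand's x, on a yellow arm (10 x 24 mm, at stand x = -0.108). In the stand's frame, at tilt q, this point is at x = -0.160, y = 0.115 sin(q - 1.152), z = 0.185 + 0.115 cos(q - 1.152). Push it from its -y side to tip the pot, from its +y side to right it
- mouth (a point): centre of the pot's mouth, at rim height, turning with the pot; z out of the mouth. Pot 134 mm outer diameter at the rim, 120 mm at the bottom, 130 mm tall, wall 4 mm, bottom 6 mm thick; its bottom is 45 mm below the trunnion axis, its rim 85 mm above (upright)
- tray: green open steel tray with a black liner, 250 x 250 mm outside, 60 mm high, 5 mm walls and floor, fixed, beside the stand under the tipped mouth; origin under its centre
- shell0: head-tube blank: bare aluminium tube piece, 36 mm outer diameter, 4 mm wall, 68 mm long, 0.11 kg; origin at its centre, z along the tube; starts standing in the pot
- shell1: head-tube blank: bare aluminium tube piece, 36 mm outer diameter, 4 mm wall, 68 mm long, 0.11 kg; origin at its centre, z along the tube; starts standing in the pot
- square0: copper-coloured square tube stub, 28 x 28 mm, 4 mm wall, 66 mm long, 0.11 kg; origin at its centre, z along the tube; starts standing in the pot
- square1: copper-coloured square tube stub, 28 x 28 mm, 4 mm wall, 66 mm long, 0.11 kg; origin at its centre, z along the tube; starts standing in the pot
- magnet: red welding magnet, about 90 x 90 mm triangle, 22 mm high, lying near the stand; leave alone; origin under its middle
- wirebrush: brush lying flat near the tray, leave alone; origin under its middle
- mug: blue ceramic mug, 80 mm diameter, 90 mm tall, beside the stand; leave alone; origin under its middle
- hammer: hammer lying on the table, leave alone; origin under its middle
- spray: yellow can, 64 mm diameter, 170 mm tall, leave alone; origin under its middle
- helmet: black welding helmet, about 230 mm across, 170 mm tall, leave alone; origin under its middle
- flapdisc: orange grinding disc, 115 mm diameter, 14 mm thick, lying flat, leave alone; origin under its middle
Not all that is in view belongs to the job. Leave any purple or yellow look-alike of the square0 alone.

How it is judged:
On the way, in this order (a step that is already met when the one before it is completed fails the run):
1. the pot is tipped past the level, so that its mouth looks down (tilt over 1.6 rad) (value of joint pot above 1.6 rad), for 0.1 s.
2. all four pieces lie in the tray (x of shell0 in the frame of tray between -0.12 and 0.12 m and y of shell0 in the frame of tray between -0.12 and 0.12 m and z of each of shell0, shell1, square0, square1 in the frame of tray below 0.095 m and linear speed of each of shell0, shell1, square0, square1 below 0.05 m/s and x of shell1 in the frame of tray between -0.12 and 0.12 m and y of shell1 in the frame of tray between -0.12 and 0.12 m and x of square0 in the frame of tray between -0.12 and 0.12 m and y of square0 in the frame of tray between -0.12 and 0.12 m and x of square1 in the frame of tray between -0.12 and 0.12 m and y of square1 in the frame of tray between -0.12 and 0.12 m), for 0.2 s.
At the end, for the whole second after the job is handed in: All four pieces are at rest inside the tray (centres within 120 mm of the tray's middle along both its axes and less than 95 mm above its underside) and the pot stands upright on its stop (tilt under 0.035 rad), still (all of step 2 and value of joint pot below 0.035 rad and velocity of joint pot between -0.1 and 0.1 rad/s); the robot touches nothing.
It fails at once if the pot is flung over: it turns faster than 4 rad/s (velocity of joint pot above 4 rad/s or velocity of joint pot below -4 rad/s).
It fails at once if the pot is forced: the fingers press on it with over 35 N (contact force between the fingers and pot above 35 N).
It fails at once if the gripper touches a piece (contact force between the fingers and shell0 above 1 N or contact force between the fingers and shell1 above 1 N or contact force between the fingers and square0 above 1 N or contact force between the fingers and square1 above 1 N).
It fails at once if a bystander is moved by more than 25 mm (distance of any of magnet, wirebrush, mug, hammer, spray, helmet, flapdisc from where it was at the start of the episode above 0.025 m).
It also fails if it takes over 72 s, if anything falls off the work surface, if the arm or the gripper's body presses on something with over 40 N, if the wrist force passes 120 N, or if a joint passes its speed limit or range.

ROBOT

A 6-joint arm with a two-finger parallel gripper is mounted at the origin on the work surface. World frame = base frame: x ahead of the robot, y to its left, z up, the work surface at z = 0. Lengths are in m, angles in rad, forces in N, time in s.
With the tool pointing down it reaches from about 0.325 to 0.775 m from the base axis. Payload 9.3 kg.
Tool frame: the origin (TCP) lies midway between the tips of the shut fingers; the grasp point (between the pads) lies 19 mm behind it (env.grip_depth is the z of the grasp point in the tool frame, in m); z points along the fingers, y is the line along which they close (so a half turn about z gives the same grasp; the last joint's range is limited). The gripper opens to 85 mm and grips with 20 to 120 N. Pads are 22 mm wide; open, the fingers measure 114 mm over their backs; the gripper's body (76 mm by 85 mm) begins 54 mm behind the grasp point. The pads swing forward as they close: fully open they stand 13 mm farther back than shut.
Start: joints at [1.115, 0.259, 0.021, 1.334, 0, 1.418], TCP at [0.164, 0.525, 0.231] pointing down, gripper open.
Joint ranges: [-3.04, 3.04], [-0.91, 1.82], [-1.04, 1.36], [-1.92, 1.95], [-1.52, 1.45], [-3.14, 3.14]. Speed limits (rad/s): [2.22, 2.22, 2.79, 3.14, 3.14, 3.14].

INTERFACE

Orientations are given as [roll, pitch, yaw] about the fixed x, y, z axes, in that order (R = Rz(yaw) Ry(pitch) Rx(roll)).
In Python, from workcell import telemetry, imaging, env gives the robot as it stands. The module is installed in compiled form; this text tells all that it offers.
- The arm moves only by the tool servo_tool, never from a script. Its argument "increments" is text: rows parted by semicolons, each of 5 numbers parted by spaces: the shift along the world's x, y, z scaled (see below), then the turn about the world's z scaled (see below), then the opening, from 0 (shut) to 1 (fully open). In form: tx ty tz twist fingers; .... A call has 1 to 8 rows; each row shifts and turns the commanded pose from where the row before left it; what a row does not reach is not made up. The controller multiplies each number of a shift by 0.02 m and each number of a turn by 6 degrees. A row lasts 1/8 s, in which the tool goes at most 62.5 mm and 10.7 degrees, less where a joint would pass 70% of its speed; a pose out of reach is approached as far as the arm can. A call with a number of a shift or a turn outside -1 to 1 is refused whole. A call with a gripper value outside its range is refused whole. The fingers move at their own pace and stop on an object; "grip_force" is the grip in N (left out, the last holds). Time passes only in rows, so rows that do not move let the fingers close. It gives the time, the measured TCP pose, the force, the opening and the grip force at its end, in the units of the state.
- telemetry.state(): the state, without advancing time (a new reading comes with each control period).
- imaging.camera(name): name is "scene" or "top"; returns a dict with "image" (384x512x3 uint8, red, green, blue), "z_map" (384x512 float32, m along the optical axis (not along the pixel's ray), 0 where there is no reading), "vfov" (degrees; the focal length in pixels is half the picture's height over the tangent of half this angle, whatever the lens; pixels are square), "cx", "cy" (the principal point, pixels), "dist_coeffs" ([k1, k2, p1, p2, k3] as OpenCV has them; the pictures are not rectified), "camera_from_world" (4x4, takes a point from world to camera coordinates). Camera axes: x right, y up, looking along -z (the intrinsics and any distortion apply to the point x, -y, -z); pixel columns grow to the right and rows downward; lengths in m; the calibration is good to about 2 mm. A picture is of the moment at which its call begins.
- env.job_done(): hands the job in; it is judged then, once.
The state is a dict: "clock": time; "q": joint angles; "joint_velocities": joint speeds; "joint_torque": joint torques, N m; "ee_pos": TCP position; "ee_rot": TCP orientation; "ft_force": force on the tool from outside, world axes, zero at the start; "moment": the same for the moment, N m; "finger_gap": finger opening in m; "grip_force": force on a finger pad.
Only numpy, scipy, OpenCV 4.12 (cv2) and the standard library are available. Lean on these libraries where they do the work, as an engineer would, in place of code of your own. Each camera call takes 0.05 s, during which the arm holds its last target. There are 200 camera calls.

## Working session

There is one attempt and no reset: what is moved stays moved. The work goes in short steps, Python scripts to look and compute and a tool call to move; the robot and the scene stay as the last step left them, time stands still between calls to the robot, and variables do not carry over. Pictures are saved under pics/ and viewed, at most 10 in all, crops included, and the job is handed in when it is done.

Besides the shell and the picture viewer there is one more tool, called as name(argument=value, ...) on one line, values as JSON. servo_tool: Moves the arm, as the interface text tells. Its arguments: {"type":"object","properties":{"increments":{"type":"string"},"grip_force":{"type":"number"}},"required":["increments"]}

```bash
mkdir -p pics
cat > h.py <<'E'
import numpy as np, cv2
from workcell import telemetry, imaging, env
def cam(n):
    c=imaging.camera(n); h,w=c["image"].shape[:2]
    f=h/2/np.tan(np.radians(c["vfov"])/2)
    K=np.array([[f,0,c["cx"]],[0,f,c["cy"]],[0,0,1]]); T=np.linalg.inv(c["camera_from_world"])
    u,v=np.meshgrid(np.arange(w),np.arange(h))
    p=cv2.undistortPoints(np.stack([u,v],-1).reshape(-1,1,2).astype(np.float64),K,np.array(c["dist_coeffs"],float)).reshape(h,w,2)
    z=c["z_map"]; P=np.stack([p[...,0]*z,-p[...,1]*z,-z],-1)@T[:3,:3].T+T[:3,3]
    P[z<=0]=np.nan
    return c["image"],P
E
python3 - <<'E'
from h import *
ims=[]
for n in("scene","top"):
    im,P=cam(n); np.savez(n,im=im,P=P)
    cv2.imwrite(f"pics/{n}0.png",cv2.resize(im[...,::-1],(768,576)))
    hsv=cv2.cvtColor(im,cv2.COLOR_RGB2HSV)
    for nm,lo,hi in(("red",(0,150,60),(6,255,255)),("blue",(100,120,40),(125,255,255)),("green",(45,80,40),(85,255,255)),("yel",(20,130,80),(35,255,255))):
        m=cv2.inRange(hsv,lo,hi)
        k,l,s,c=cv2.connectedComponentsWithStats(m)
        for i in range(1,k):
            if s[i,4]>60:
                Q=P[l==i]; Q=Q[~np.isnan(Q[:,0])]
                if len(Q): print(n,nm,s[i],np.round(np.percentile(Q,[3,50,97],axis=0),3).tolist())
print(telemetry.state())
E
```

```text
scene red [ 190  175   45   77 1410] [[0.431, -0.168, 0.011], [0.508, -0.138, 0.26], [0.554, -0.092, 0.277]]
scene blue [ 322   10   97   86 3865] [[-0.433, 1.203, -0.188], [-0.201, 1.27, -0.088], [0.088, 1.456, 0.025]]
scene blue [ 229  244   75   66 2399] [[0.583, -0.118, 0.007], [0.694, -0.065, 0.012], [0.773, -0.016, 0.147]]
scene blue [102 359  53  25 697] [[0.721, -0.553, 0.002], [0.725, -0.501, 0.055], [0.763, -0.472, 0.091]]
scene green [274   0  30  50 645] [[-0.438, 0.858, -0.018], [-0.4, 0.918, 0.124], [-0.387, 1.0, 0.21]]
scene green [ 317   66   68   66 2868] [[0.215, 0.561, 0.028], [0.335, 0.575, 0.158], [0.401, 0.697, 0.203]]
scene green [ 301  186   71  101 1552] [[0.538, 0.008, 0.006], [0.751, 0.241, 0.038], [0.783, 0.256, 0.061]]
scene yel [363 168  31  44 728] [[0.654, 0.361, 0.01], [0.691, 0.368, 0.094], [0.708, 0.396, 0.162]]
scene yel [223 199  33  15 252] [[0.554, -0.123, 0.192], [0.565, -0.08, 0.216], [0.567, -0.025, 0.239]]
scene yel [203 339  17  24 267] [[0.769, -0.335, 0.003], [0.79, -0.321, 0.046], [0.797, -0.307, 0.068]]
scene yel [425 368  36  16 328] [
[... 883 characters left out ...]
 [0.691, 0.402, 0.163]]
{'clock': 0.1, 'q': array([1.11541385e+00, 2.59186398e-01, 2.08762250e-02, 1.33371129e+00,
       6.73932183e-07, 1.41821331e+00]), 'joint_velocities': array([ 0.001187  ,  0.00016454,  0.00166082, -0.00011593,  0.0016374 ,
       -0.0006323 ]), 'joint_torque': array([ 4.21701450e-03, -5.56693339e+01,  3.45071232e+01,  1.15665575e-02,
       -2.22610470e-04, -1.28100052e-05]), 'ee_pos': array([0.16389809, 0.52476771, 0.23071437]), 'ee_rot': array([-3.14038185e+00, -1.86877174e-04,  2.83879308e+00]), 'ft_force': array([ 0.69963488,  0.46073196, -0.13793302]), 'moment': array([ 0.00258832, -0.00393523, -0.01180436]), 'grip_force': 0.0, 'finger_gap': 0.08510165575571678}
```

View pics/scene0.png

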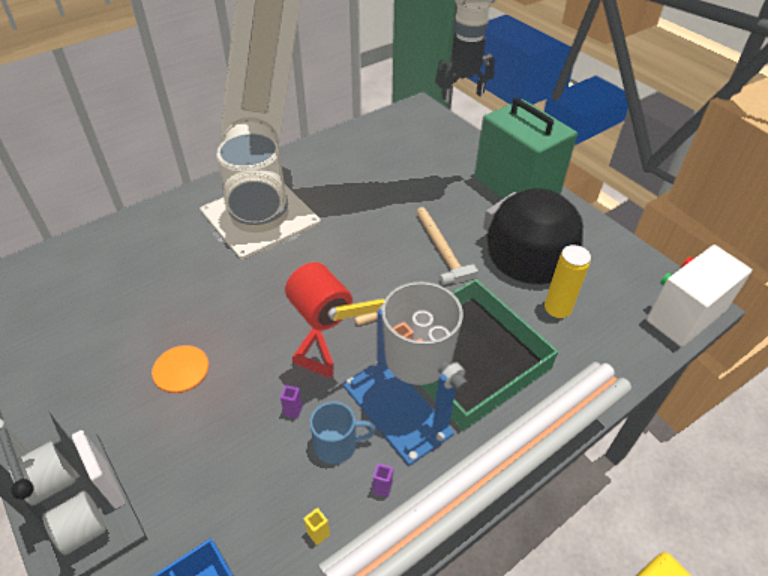

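View pics/top0.png

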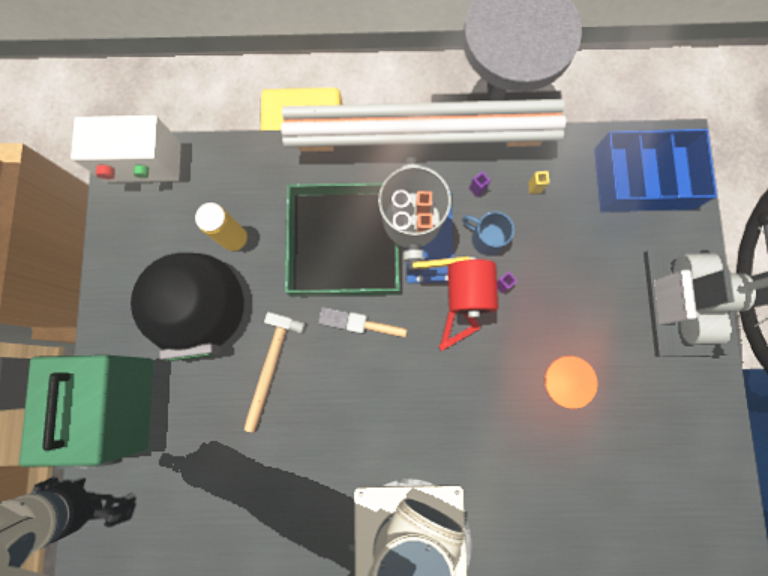

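The roller is at scene (318,293) and top (473,285), with its axis roughly along world x. The pot is at top (415,200), the tray to its +y side, the magnet just robot-ward of the roller and the mug to the right of the pot. I'll fit the roller and the rim next.

Run:
```python
from h import *
from scipy.optimize import least_squares
R=[];rim=[]
for n in("scene","top"):
    d=np.load(n+".npz");im,P=d["im"],d["P"];hsv=cv2.cvtColor(im,cv2.COLOR_RGB2HSV)
    m=(cv2.inRange(hsv,(0,150,60),(6,255,255))>0)|(cv2.inRange(hsv,(174,150,60),(180,255,255))>0)
    m=m&(P[...,2]>.19)&(P[...,0]>.44)
    R.append(P[m]); 
    g=(hsv[...,1]<60)&(abs(P[...,2]-.268)<.008)&(P[...,0]>.5)&(P[...,0]<.85)&(abs(P[...,1]+.0)<.2); rim.append(P[g])
    print(n,"roller",np.percentile(R[-1],[1,99],axis=0).round(3).tolist(),"rim",len(rim[-1]))
    for nm,A,s in(("r",R[-1],1),):
        f=lambda p:np.hypot((A[:,1]-p[0]-p[1]*(A[:,0]-.5))/np.sqrt(1+p[1]**2),A[:,2]-p[2])-.045
        s=least_squares(f,[-.12,0,.23],loss="soft_l1",f_scale=.002);print(s.x,abs(s.fun).mean())
    A=rim[-1]
    f=lambda p:np.hypot(A[:,0]-p[0],A[:,1]-p[1])-.065
    s=least_squares(f,A[:,:2].mean(0),loss="soft_l1",f_scale=.003);print("pot",s.x,abs(s.fun).mean())
    # magnet, mug
    for nm,msk in (("mag",(cv2.inRange(hsv,(0,120,50),(8,255,255))>0)&(P[...,2]<.05)&(P[...,1]<0)&(P[...,0]<.55)&(P[...,0]>.35)),("mug",(cv2.inRange(hsv,(95,80,40),(125,255,255))>0)&(abs(P[...,2]-.085)<.008)&(P[...,1]>-.3)&(P[...,1]<0)),
      ("stand",(cv2.inRange(hsv,(100,120,40),(125,255,255))>0)&(abs(P[...,2]-.01)<.012)&(P[...,1]>-.15)&(P[...,1]<.2)),
      ("tray",(cv2.inRange(hsv,(45,80,40),(85,255,255))>0)&(abs(P[...,2]-.06)<.005)&(P[...,1]>-.1)&(P[...,1]<.4)),
      ("brush",(P[...,2]>.01)&(P[...,2]<.08)&(P[...,0]>.35)&(P[...,0]<.49)&(abs(P[...,1]-.1)<.12))):
        if msk.sum(): print(nm,msk.sum(),np.nanpercentile(P[msk],[1,99],axis=0).round(3).tolist(),cv2.minAreaRect(P[msk][:,:2].astype(np.float32)))
```

```text
scene roller [[0.466, -0.169, 0.201], [0.555, -0.088, 0.278]] rim 440
[-0.12339147  0.01943366  0.23094569] 0.0021610322351348563
pot [ 0.66978235 -0.02009013] 0.0016396707782740064
mag 393 [[0.414, -0.168, -0.002], [0.528, -0.09, 0.026]] ((0.4544854462146759, -0.13203085958957672), (0.07458310574293137, 0.1431010514497757), 73.67708587646484)
mug 294 [[0.584, -0.243, 0.077], [0.762, -0.019, 0.092]] ((0.6853107810020447, -0.1317824125289917), (0.18385249376296997, 0.21405676007270813), 8.063159942626953)
stand 1897 [[0.564, -0.119, 0.004], [0.776, -0.013, 0.018]] ((0.6680182814598083, -0.033436328172683716), (0.1733420044183731, 0.21869885921478271), 89.90982818603516)
tray 354 [[0.535, 0.007, 0.055], [0.784, 0.258, 0.064]] ((0.6586170196533203, 0.13256047666072845), (0.2528202533721924, 0.2522534132003784), 89.83052062988281)
brush 71 [[0.441, -0.006, 0.011], [0.464, 0.042, 0.023]] ((0.4521801173686981, 0.018226196989417076), (0.048484526574611664, 0.016889890655875206), 76.99967956542969)
top roller [[0.463, -0.161, 0.245], [0.551, -0.078, 0.281]] rim 322
[-0.12105     0.0054533   
[... 199 characters left out ...]
979377747, 0.1434270292520523), 77.82228088378906)
mug 78 [[0.62, -0.24, 0.078], [0.695, -0.151, 0.093]] ((0.656850278377533, -0.1957433819770813), (0.07652974873781204, 0.09085483849048615), 6.339603900909424)
stand 67 [[0.562, -0.115, 0.009], [0.727, -0.009, 0.021]] ((0.6276189088821411, -0.09021398425102234), (0.07277819514274597, 0.1962866187095642), 55.69334030151367)
tray 163 [[0.533, 0.013, 0.055], [0.781, 0.26, 0.065]] ((0.6573265790939331, 0.13559652864933014), (0.24854052066802979, 0.24822334945201874), 89.08905029296875)
brush 480 [[0.438, 0.002, 0.012], [0.489, 0.191, 0.026]] ((0.4542599618434906, 0.09883507341146469), (0.19728964567184448, 0.06129079312086105), 70.7010269165039)
```

servo_tool(increments="0 0 1 0.36 0;0 0 1 0.36 0;0.44 -0.96 1 0.36 0;0.44 -0.96 1 0.36 0;0.44 -0.96 1 0.36 0;0.44 -0.96 1 0.36 0;0.44 -0.96 1 0.36 0;0.44 -0.96 0 0.36 0")

```text
clock: 1.1
ee_pos: [0.2172, 0.4094, 0.3724]
ee_rot: [3.14, 0.001, -3.141]
ft_force: [-0.5, -0.3, 0.5]
finger_gap: -0.0001
grip_force: 0.0
```

servo_tool(increments="0.44 -0.96 0 0 0;0.44 -0.96 0 0 0;0.44 -0.96 0 0 0;0.44 -0.96 0 0 0;0.44 -0.96 0 0 0;0.44 -0.96 0 0 0;0.44 -0.96 0 0 0;0.44 -0.96 0 0 0")

```text
clock: 2.1
ee_pos: [0.2873, 0.2555, 0.3711]
ee_rot: [-3.141, -0.0, 3.14]
ft_force: [-0.5, 0.1, 0.6]
finger_gap: 0.0003
grip_force: 0.0
```

servo_tool(increments="0.44 -0.96 0 0 0;0.44 -0.96 0 0 0;0.44 -0.96 0 0 0;0.44 -0.96 0 0 0;0.44 -0.96 0 0 0;0.44 -0.96 0 0 0;0.44 -0.96 0 0 0;0.44 -0.96 0 0 0")

```text
clock: 3.1
ee_pos: [0.3577, 0.1019, 0.3711]
ee_rot: [-3.142, -0.001, 3.14]
ft_force: [0.5, 0.5, -1.1]
finger_gap: -0.0001
grip_force: 0.0
```

servo_tool(increments="0.44 -0.96 0 0 0;0.44 -0.96 0 0 0;0.44 -0.96 0 0 0;0.44 -0.96 0 0 0;0.44 -0.96 0 0 0;0.44 -0.96 0 0 0;0.44 -0.96 0 0 0;0.44 -0.96 0 0 0")

```text
clock: 4.1
ee_pos: [0.4281, -0.0517, 0.371]
ee_rot: [3.141, -0.001, 3.14]
ft_force: [0.4, 0.3, 0.3]
finger_gap: 0.0002
grip_force: 0.0
```

servo_tool(increments="0.45 -0.96 0 0 0;0.45 -0.96 0 0 0;0.45 -0.96 0 0 0;0.45 -0.96 0 0 0;0.45 -0.96 0 0 0;0.45 -0.96 0 0 0;0.45 -0.96 0 0 0;0.45 -1 0 0 0")

```text
clock: 5.1
ee_pos: [0.5006, -0.2067, 0.3712]
ee_rot: [3.142, 0.0, 3.14]
ft_force: [-0.2, -0.7, -0.3]
finger_gap: -0.0002
grip_force: 0.0
```

servo_tool(increments="0 0 -0.98 0 0;0 0 -0.98 0 0;0 0 -0.98 0 0;0 0 -0.98 0 0;0 0 -0.98 0 0;0 0 -0.98 0 0;0 0 -0.98 0 0;0 0 -0.98 0 0")

```text
clock: 6.1
ee_pos: [0.5004, -0.2061, 0.2138]
ee_rot: [3.142, 0.0, 3.14]
ft_force: [1.1, 0.2, 0.1]
finger_gap: -0.0002
grip_force: 0.0
```

servo_tool(increments="0 0.3 0 0 0;0 0.3 0 0 0;0 0.2 0 0 0;0 0.2 0 0 0")

```text
clock: 6.6
ee_pos: [0.5005, -0.1869, 0.2161]
ee_rot: [-3.137, 0.002, 3.14]
ft_force: [-5.2, -15.5, 14.3]
finger_gap: -0.0
grip_force: 0.0
```

Upward force shows the finger knuckles, which flare along the closing line, are touching the roller's upper part. I'll back off and turn 90° so the slim side faces the roller.

servo_tool(increments="0 -1 0 0 0;0 -0.5 0 -1 0;-0.5 0 0.2 -1 0;0 0 0 -1 0;0 0 0 -1 0;0 0 0 -1 0;0 0 0 -1 0;0 0 0 -1 0")

```text
clock: 7.6
ee_pos: [0.4901, -0.216, 0.2185]
ee_rot: [3.141, -0.0, 2.404]
ft_force: [0.3, -0.2, 0.4]
finger_gap: 0.0002
grip_force: 0.0
```

servo_tool(increments="0 0 0 -1 0;0 0 0 -1 0;0 0 0 -1 0;0 0 0 -1 0;0 0 0 -1 0;0 0 0 -1 0;0 0 0 -1 0;0 0 0 -1 0")

```text
clock: 8.6
ee_pos: [0.4901, -0.2159, 0.2185]
ee_rot: [3.141, -0.0, 1.566]
ft_force: [-0.4, 0.3, -0.2]
finger_gap: 0.0001
grip_force: 0.0
```

servo_tool(increments="0 1 0 0 0;0 0.4 0 0 0;0 0.2 0 0 0;0 0.2 0 0 0;0 0 0 0 0")

```text
clock: 9.22
ee_pos: [0.4901, -0.1793, 0.2186]
ee_rot: [3.141, 0.0, 1.57]
ft_force: [0.3, -0.6, -0.4]
finger_gap: 0.0001
grip_force: 0.0
```

servo_tool(increments="0 0.15 0 0 0;0 0.15 0 0 0;0 0.15 0.05 0 0")

```text
clock: 9.6
ee_pos: [0.4901, -0.1716, 0.2195]
ee_rot: [-3.142, 0.002, 1.569]
ft_force: [-0.1, -6.1, 1.2]
finger_gap: 0.0002
grip_force: 2.9
```

servo_tool(increments="0 0.15 0.2 0 0;0 0.15 0.25 0 0;0 0.15 0.25 0 0")

```text
clock: 9.98
ee_pos: [0.4901, -0.1621, 0.2337]
ee_rot: [3.141, 0.001, 1.569]
ft_force: [0.4, -5.1, -0.2]
finger_gap: 0.0004
grip_force: 2.3
```

servo_tool(increments="0 0.25 0.45 0 0;0 0.25 0.35 0 0;0 0.25 0.3 0 0;0 0.25 0.25 0 0;0 0.25 0.2 0 0;0 0.25 0.2 0 0;0 0.25 0.15 0 0;0 0.25 0.1 0 0")

```text
clock: 10.98
ee_pos: [0.49, -0.1211, 0.2736]
ee_rot: [3.142, -0.0, 1.57]
ft_force: [2.6, -2.6, -0.0]
finger_gap: -0.0001
grip_force: 1.3
```

```bash
cat > tilt.py <<'E'
from h import *
import sys
from scipy.optimize import least_squares
A=[]
for n in("scene","top"):
    im,P=cam(n);hsv=cv2.cvtColor(im,cv2.COLOR_RGB2HSV)
    if len(sys.argv)>1: cv2.imwrite(f"pics/{n}_{sys.argv[1]}.png",cv2.resize(im[90:330,150:470,::-1],(800,600)) if n=="scene" else cv2.resize(im[60:300,120:440,::-1],(800,600)))
    m=((cv2.inRange(hsv,(0,150,60),(6,255,255))>0)|(cv2.inRange(hsv,(174,150,60),(180,255,255))>0))&(P[...,2]>.18)&(P[...,0]>.44)&(P[...,0]<.57)&(abs(P[...,1])<.3)
    A.append(P[m])
A=np.vstack(A)
f=lambda p:np.hypot(A[:,1]-p[0],A[:,2]-p[1])-.045
s=least_squares(f,[A[:,1].mean(),A[:,2].max()-.045],loss="soft_l1",f_scale=.002)
y,z=s.x; print("roller",s.x.round(4),len(A),"err",abs(s.fun).mean().round(4),"q",1.152+np.arctan2(y+.018,z-.185),"r",np.hypot(y+.018,z-.185))
E
python3 tilt.py
```

```text
roller [-0.0658  0.3711] 1892 err 0.0131 q 0.9004939210863038 r 0.19214006093669284
```

servo_tool(increments="0 0.3 0.15 0 0;0 0.3 0.15 0 0;0 0.3 0.1 0 0;0 0.3 0.1 0 0;0 0.3 0.1 0 0;0 0.3 0.05 0 0;0 0.3 0 0 0;0 0.3 0 0 0")

```text
clock: 12.08
ee_pos: [0.49, -0.073, 0.2864]
ee_rot: [-3.141, -0.0, 1.57]
ft_force: [-0.5, -2.8, -0.6]
finger_gap: 0.0002
grip_force: 1.0
```

```bash
sed -i 's/(P\[...,2\]>.18)/(P[...,2]>.18)\&(P[...,2]<.36)/; s/A\[:,2\].max()-.045\]/min(A[:,2].max()-.045,.29)]/' tilt.py; python3 tilt.py
```

```text
roller [-0.0154  0.3007] 1652 err 0.0021 q 1.1746034494721858 r 0.1157338533759036
```

servo_tool(increments="0 0.3 0 0 0;0 0.3 -0.05 0 0;0 0.3 -0.05 0 0;0 0.3 -0.05 0 0;0 0.3 -0.05 0 0;0 0.3 -0.1 0 0;0 0.3 -0.1 0 0;0 0.3 -0.15 0 0")

```text
clock: 13.18
ee_pos: [0.4901, -0.025, 0.2753]
ee_rot: [3.141, 0.0, 1.57]
ft_force: [2.2, -2.1, 0.5]
finger_gap: 0.0001
grip_force: 1.2
```

servo_tool(increments="0 0.25 -0.15 0 0;0 0.25 -0.15 0 0;0 0.25 -0.2 0 0;0 0.25 -0.2 0 0")

```text
clock: 13.68
ee_pos: [0.49, -0.0052, 0.2612]
ee_rot: [3.142, 0.0, 1.57]
ft_force: [1.5, -3.0, 0.3]
finger_gap: -0.0001
grip_force: 1.3
```

```bash
python3 tilt.py a
```

```text
roller [0.0519 0.2773] 1031 err 0.0027 q 1.8001708978245836 r 0.11583101854435161
```

servo_tool(increments="0 0.15 -0.1 0 0;0 0.15 -0.1 0 0;0 0.15 -0.1 0 0;0 0.15 -0.15 0 0;0 0.15 -0.15 0 0;0 0.15 -0.15 0 0;0 0.15 -0.15 0 0")

```text
clock: 14.65
ee_pos: [0.4899, 0.0158, 0.2432]
ee_rot: [-3.141, 0.0, 1.57]
ft_force: [-2.5, -4.6, 0.4]
finger_gap: -0.0002
grip_force: 1.5
```

```bash
python3 tilt.py b
```

```text
roller [0.0722 0.2565] 784 err 0.0033 q 2.052425608985218 r 0.11513569417971668
```

View pics/scene_b.png

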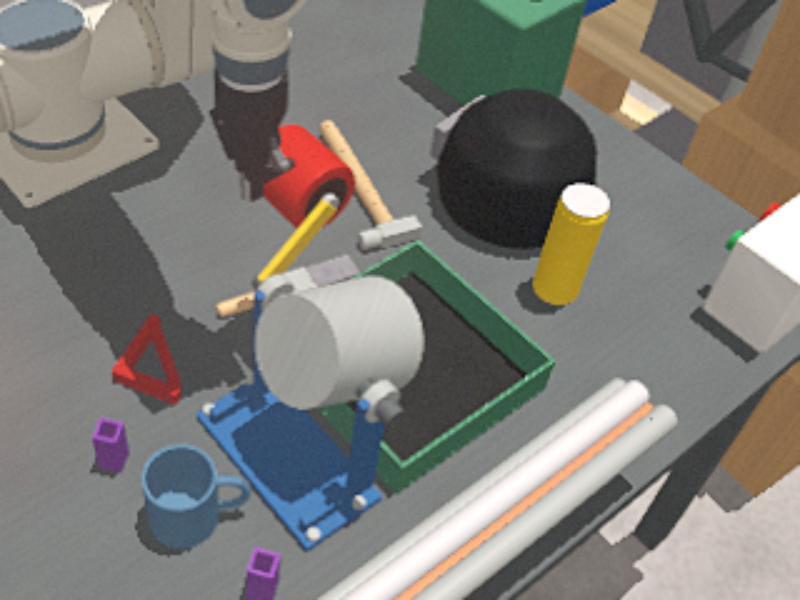

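The pot at scene crop (340,340) is past level and no pieces are visible in the tray yet. I'll tip it further.

servo_tool(increments="0 0.12 -0.15 0 0;0 0.12 -0.15 0 0;0 0.12 -0.2 0 0;0 0.1 -0.2 0 0;0 0 0 0 0;0 0 0 0 0")

```text
clock: 15.5
ee_pos: [0.49, 0.025, 0.2295]
ee_rot: [-3.142, -0.001, 1.57]
ft_force: [-0.2, 0.2, -0.7]
finger_gap: 0.0001
grip_force: 0.0
```

```bash
python3 tilt.py c
```

```text
roller [0.0463 0.3069] 702 err 0.0144 q 1.6373570189620756 r 0.1377615049027765
```

View pics/top_c.png

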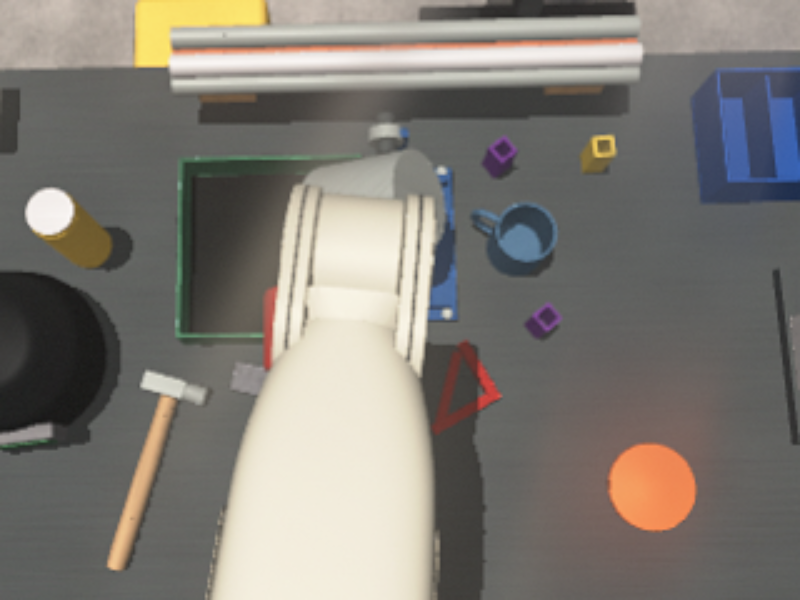

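The arm hides the pot here, but zero force means the pot has sunk onto its stop. I'll cross over to the +y side and look.

servo_tool(increments="0 -0.5 0 0 0;0 0 1 0 0;0 0 1 0 0;0 0 1 0 0;0 0 1 0 0;0 0 1 0 0;0 0.5 1 0 0;0 1 0.5 0 0")

```text
clock: 16.6
ee_pos: [0.4903, 0.0441, 0.3605]
ee_rot: [3.14, 0.0, 1.568]
ft_force: [-0.2, 0.0, 0.2]
finger_gap: -0.0002
grip_force: 0.0
```

servo_tool(increments="0 1 0 0 0;0 1 0 0 0;0 1 0 0 0;0 1 0 0 0;0 1 0 0 0;0 1 0 0 0;0 1 0 0 0;0 0 0 0 0")

```text
clock: 17.6
ee_pos: [0.4901, 0.1852, 0.3594]
ee_rot: [-3.141, 0.0, 1.571]
ft_force: [-0.9, -0.2, 0.9]
finger_gap: 0.0
grip_force: 0.0
```

```bash
python3 tilt.py d; python3 -c "
import cv2,numpy as np
a=cv2.imread('pics/scene_d.png');b=cv2.imread('pics/top_d.png');cv2.imwrite('pics/d.png',np.hstack([cv2.resize(a,(400,300)),cv2.resize(b,(400,300))]))"
```

```text
roller [0.0823 0.2435] 1842 err 0.0019 q 2.194507953593318 r 0.11612555311565001
```

View pics/d.png

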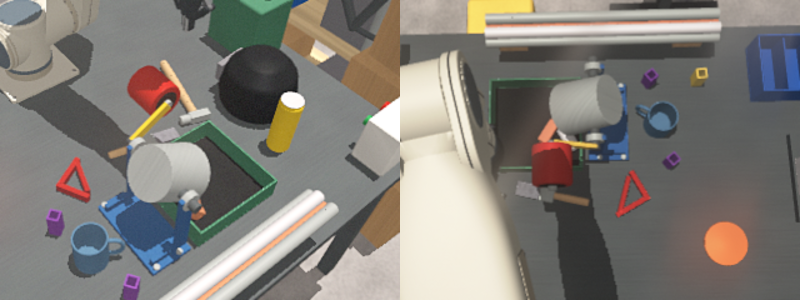

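The roller is at q≈2.19, and copper stubs are visible at scene (200,212) and top (548,130). I'll zoom in to check for the shells.

Run:
```python
from h import *
o=[]
for n,(r,c) in(("scene",((180,300),(270,390))),("top",((120,225),(180,290)))):
    im,P=cam(n); k=im[r[0]:r[1],c[0]:c[1],::-1]; k=np.clip(k.astype(float)*1.5,0,255).astype(np.uint8)
    o.append(cv2.resize(k,(400,400),interpolation=cv2.INTER_CUBIC))
    s=im.astype(int); m=(P[...,2]>.015)&(P[...,2]<.12)&(P[...,0]>.545)&(P[...,0]<.775)&(P[...,1]>.017)&(P[...,1]<.25)
    kk,l,st,ce=cv2.connectedComponentsWithStats(m.astype(np.uint8))
    for i in range(1,kk):
        if st[i,4]>15:
            Q=P[l==i];print(n,st[i],Q.min(0).round(3),Q.max(0).round(3),s[l==i].mean(0).round())
cv2.imwrite("pics/e.png",np.hstack(o))
```

```text
scene [308 256   6   8  28] [0.718 0.051 0.017] [0.734 0.072 0.041] [186. 122.  89.]
top [230 155  32  19 224] [0.607 0.025 0.017] [0.674 0.132 0.045] [200. 144. 118.]
```

View pics/e.png

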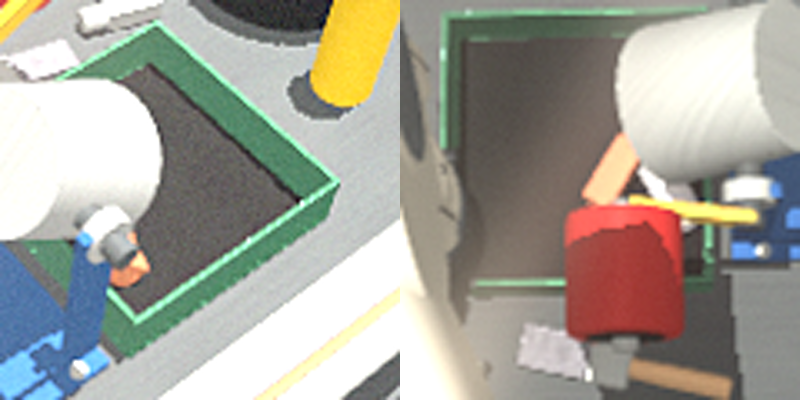

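Top crop: one copper stub at (612,170), a shell at (660,185) and another light piece at (622,203). Scene crop: the second stub at (130,268). I'll start righting the pot, then inspect the tray partway.

servo_tool(increments="0 0 -0.9 0 0;0 0 -0.9 0 0;0 0 -0.9 0 0;0 0 -0.9 0 0;0 0 -0.9 0 0;0 -0.5 -0.9 0 0;0 -0.5 -0.9 0 0;0 -0.5 -0.1 0 0")

```text
clock: 18.8
ee_pos: [0.4895, 0.1537, 0.2307]
ee_rot: [-3.14, 0.0, 1.569]
ft_force: [-0.0, -0.5, 0.7]
finger_gap: -0.0001
grip_force: 0.0
```

servo_tool(increments="0 -0.2 0 0 0;0 -0.2 0 0 0;0 -0.15 0 0 0;0 -0.15 0 0 0")

```text
clock: 19.3
ee_pos: [0.4901, 0.1407, 0.2318]
ee_rot: [3.141, -0.0, 1.57]
ft_force: [-0.3, 0.4, -0.0]
finger_gap: -0.0
grip_force: 0.0
```

servo_tool(increments="0 -0.15 0 0 0;0 -0.15 0 0 0;0 -0.1 0 0 0")

```text
clock: 19.68
ee_pos: [0.49, 0.1335, 0.2315]
ee_rot: [-3.142, -0.002, 1.57]
ft_force: [-1.2, 5.7, -0.1]
finger_gap: -0.0002
grip_force: 2.7
```

servo_tool(increments="0 -0.15 0.25 0 0;0 -0.15 0.2 0 0;0 -0.15 0.2 0 0;0 -0.15 0.2 0 0;0 -0.15 0.15 0 0;0 -0.15 0.15 0 0;0 -0.15 0.15 0 0;0 -0.15 0.15 0 0")

```text
clock: 20.68
ee_pos: [0.4899, 0.1085, 0.2606]
ee_rot: [-3.141, 0.0, 1.569]
ft_force: [-1.3, 3.1, -0.4]
finger_gap: 0.0
grip_force: 1.6
```

servo_tool(increments="0 -0.25 0.2 0 0;0 -0.25 0.2 0 0;0 -0.25 0.15 0 0;0 -0.25 0.15 0 0;0 -0.25 0.1 0 0;0 0 0 0 0")

```text
clock: 21.42
ee_pos: [0.4904, 0.0831, 0.2767]
ee_rot: [3.141, 0.001, 1.569]
ft_force: [-0.6, -0.8, -0.8]
finger_gap: -0.0004
grip_force: 0.0
```

```bash
python3 tilt.py f
python3 - <<'E'
from h import *
o=[]
for n,(r,c) in(("scene",((150,300),(230,390))),("top",((110,220),(180,300)))):
    im,P=cam(n); k=im[r[0]:r[1],c[0]:c[1],::-1]; k=np.clip(k.astype(float)*1.3,0,255).astype(np.uint8)
    o.append(cv2.resize(k,(400,400),interpolation=cv2.INTER_CUBIC))
cv2.imwrite("pics/g.png",np.hstack(o))
E
```

```text
roller [0.027  0.2904] 1274 err 0.002 q 1.5555131995977713 r 0.11461817569086345
```

View pics/g.png

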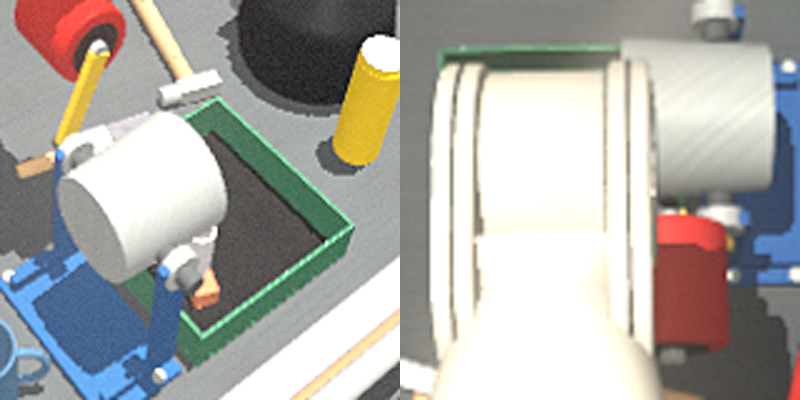

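Scene crop shows a stub at (205,290) and a shell at (207,250) in the tray. I'll keep righting it until I can see inside.

servo_tool(increments="0 -0.35 0.15 0 0;0 -0.35 0.1 0 0;0 -0.35 0.1 0 0;0 -0.35 0.1 0 0;0 -0.35 0.05 0 0;0 -0.35 0 0 0;0 -0.35 0 0 0;0 -0.35 0 0 0")

```text
clock: 22.62
ee_pos: [0.4899, 0.0273, 0.2864]
ee_rot: [-3.141, 0.0, 1.57]
ft_force: [-0.4, 1.7, 0.0]
finger_gap: 0.0002
grip_force: 1.0
```

servo_tool(increments="0 -0.3 0 0 0;0 -0.3 -0.05 0 0;0 -0.3 -0.1 0 0;0 -0.3 -0.1 0 0;0 -0.3 -0.1 0 0;0 -0.3 -0.15 0 0;0 -0.3 -0.15 0 0;0 0 0 0 0")

```text
clock: 23.62
ee_pos: [0.4902, -0.0149, 0.2732]
ee_rot: [-3.142, 0.001, 1.569]
ft_force: [-0.2, -1.0, 1.2]
finger_gap: 0.0003
grip_force: 0.0
```

```bash
python3 tilt.py f
python3 - <<'E'
from h import *
o=[]
for n,(r,c) in(("scene",((150,300),(230,390))),("top",((110,220),(180,300)))):
    im,P=cam(n); k=im[r[0]:r[1],c[0]:c[1],::-1]; k=np.clip(k.astype(float)*1.3,0,255).astype(np.uint8)
    o.append(cv2.resize(k,(400,400),interpolation=cv2.INTER_CUBIC))
cv2.imwrite("pics/i.png",np.hstack(o))
E
```

```text
roller [-0.0712  0.2862] 1097 err 0.0023 q 0.6677977535909131 r 0.11437555542582423
```

View pics/i.png

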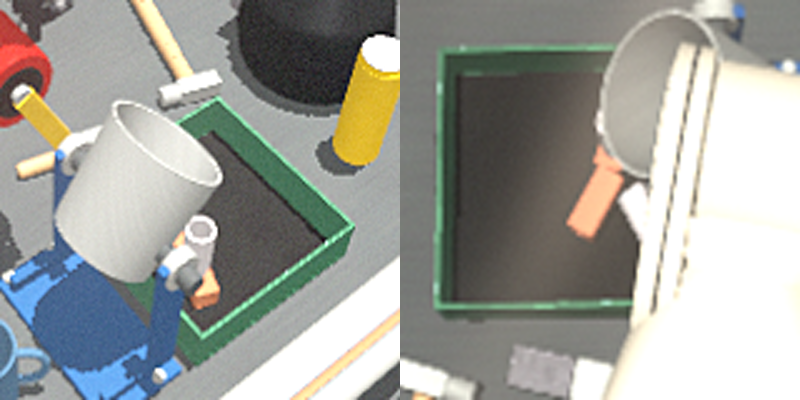

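The pot interior looks empty in the part I can see. Both stubs, a lying shell at top (635,210) and a standing shell at scene (200,235) are in the tray. Next I'll finish the righting.

servo_tool(increments="0 -0.25 -0.15 0 0;0 -0.25 -0.15 0 0;0 -0.25 -0.15 0 0;0 -0.25 -0.2 0 0;0 -0.25 -0.2 0 0;0 -0.2 -0.2 0 0;0 -0.2 -0.2 0 0;0 -0.15 -0.2 0 0")

```text
clock: 24.82
ee_pos: [0.49, -0.0505, 0.2442]
ee_rot: [3.142, -0.0, 1.57]
ft_force: [1.5, 3.2, 0.9]
finger_gap: -0.0001
grip_force: 1.0
```

servo_tool(increments="0 -0.1 -0.15 0 0;0 -0.1 -0.15 0 0;0 -0.1 -0.15 0 0;0 -0.1 -0.15 0 0")

```text
clock: 25.32
ee_pos: [0.49, -0.0583, 0.2323]
ee_rot: [-3.142, -0.0, 1.57]
ft_force: [0.2, 1.5, -0.5]
finger_gap: 0.0003
grip_force: 1.1
```

```bash
python3 tilt.py
```

```text
roller [-0.1142  0.2475] 1070 err 0.0022 q 0.15691703506167043 r 0.11474380901191304
```

servo_tool(increments="0 -0.1 -0.15 0 0;0 -0.1 -0.15 0 0;0 -0.1 -0.15 0 0;0 -0.05 -0.1 0 0;0 0 0 0 0")

```text
clock: 26.05
ee_pos: [0.4899, -0.0654, 0.2213]
ee_rot: [-3.141, 0.0, 1.569]
ft_force: [-0.3, 1.2, -0.1]
finger_gap: -0.0005
grip_force: 0.7
```

servo_tool(increments="0 -0.06 -0.05 0 0;0 -0.06 -0.05 0 0;0 0 0 0 0")

```text
clock: 26.42
ee_pos: [0.4899, -0.0673, 0.2193]
ee_rot: [-3.141, -0.001, 1.57]
ft_force: [-1.1, 5.1, -0.2]
finger_gap: -0.0004
grip_force: 2.4
```

servo_tool(increments="0 -0.06 0 0 0;0 -0.03 0 0 0;0 0 0 0 0")

```text
clock: 26.8
ee_pos: [0.4898, -0.0676, 0.2193]
ee_rot: [-3.141, -0.004, 1.571]
ft_force: [-1.3, 13.7, -0.0]
finger_gap: -0.0001
grip_force: 6.8
```

The force rose with no motion, so the pot is on its stop. I'll retreat and verify.

servo_tool(increments="0 0.3 0 0 0;0 0.7 0 0 0;0 0 1 0 0;0 0 1 0 0;0 0 1 0 0;0 0 1 0 0;0 0 1 0 0;0 0 1 0 0")

```text
clock: 27.8
ee_pos: [0.4901, -0.0491, 0.3403]
ee_rot: [3.141, 0.001, 1.57]
ft_force: [0.1, 0.2, -0.4]
finger_gap: -0.0
grip_force: 0.0
```

servo_tool(increments="-1 1 0.5 0 0;-1 1 0 0 0;-1 1 0 0 0;-0.5 1 0 0 0;0 1 0 0 0;0 1 0 0 0;0 1 0 0 0;0 1 0 0 0")

```text
clock: 28.8
ee_pos: [0.4187, 0.1119, 0.3496]
ee_rot: [3.141, 0.0, 1.57]
ft_force: [-0.4, -0.0, 0.6]
finger_gap: 0.0003
grip_force: 0.0
```

servo_tool(increments="0 1 0 0 0;0 1 0 0 0;0 1 0 0 0;-0.5 1 0 0 0;-0.5 1 0 0 0;0 1 0 0 0;0 1 0 0 0;0 0 0 0 0")

```text
clock: 29.8
ee_pos: [0.3987, 0.2517, 0.3494]
ee_rot: [-3.141, 0.0, 1.572]
ft_force: [0.0, 0.2, -0.2]
finger_gap: 0.0003
grip_force: 0.0
```

```bash
python3 tilt.py
python3 - <<'E'
from h import *
o=[]
for n,(r,c) in(("scene",((150,300),(230,390))),("top",((90,220),(180,320)))):
    im,P=cam(n); k=im[r[0]:r[1],c[0]:c[1],::-1]; k=np.clip(k.astype(float)*1.3,0,255).astype(np.uint8)
    o.append(cv2.resize(k,(400,400),interpolation=cv2.INTER_CUBIC))
    m=(P[...,2]>.015)&(P[...,2]<.12)&(P[...,0]>.545)&(P[...,0]<.775)&(P[...,1]>.017)&(P[...,1]<.25)
    kk,l,st,ce=cv2.connectedComponentsWithStats(m.astype(np.uint8))
    for i in range(1,kk):
        if st[i,4]>15:
            Q=P[l==i];print(n,st[i],Q.min(0).round(3),Q.max(0).round(3))
cv2.imwrite("pics/j.png",np.hstack(o)); print(telemetry.state()["ee_pos"],telemetry.state()["clock"])
E
```

```text
roller [-0.1218  0.2322] 2095 err 0.002 q 0.007947864253881276 r 0.1140751492631369
scene [301 229  16  35 259] [0.633 0.051 0.017] [0.737 0.118 0.104]
top [230 137  34  45 586] [0.582 0.018 0.015] [0.738 0.131 0.107]
[0.39956879 0.2501924  0.34962904] 30.0
```

View pics/j.png

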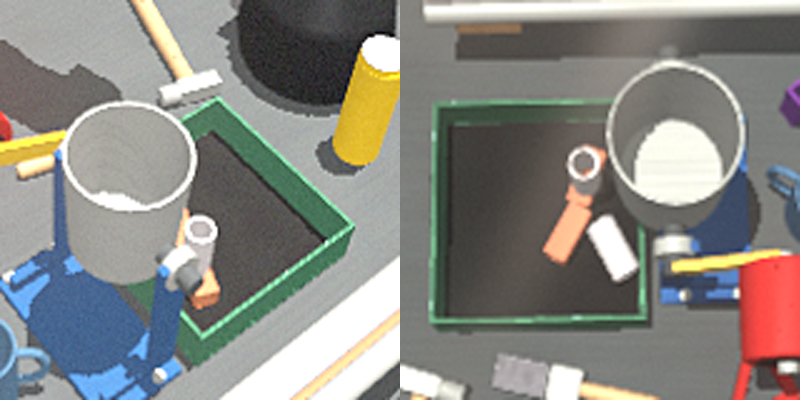

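The pot is empty and upright (q≈0.01). All four pieces are in the tray; the standing shell's top is at 0.105 m, so its centre is about 0.07 m. The robot is clear.

```bash
python3 -c "
from workcell import env
print(env.job_done())"
```

```text
the job is handed in; nothing more can be done
None
```

I tipped the pot, all four pieces dropped into the tray, and I pushed the pot back upright onto its stop (measured tilt about 0.01 rad). I handed the job in at about 30 s; no verdict was shown.

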